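# Set the flip tags on the film-roll stock rack

### The job

Set the flip tags along the front of the film-roll rack to match the stock: the tag in front of each full bin must be tipped back towards its bin, showing its disc face, and the tag in front of each nearly empty bin must be tipped forward, away from its bin, showing its bar face. Push each wrongly set tag over lightly with a fingertip, without gripping it or pressing hard, and leave the bins and the other things on the bench where they stand.

Things in the scene. Friction and masses are not known exactly. Their poses are not given: they have to be found in the camera images.
- tag_a (a joint): Lean of tag A on its pin, rad: -0.6 tipped forward (to the robot, bar face up), 0 upright, +0.6 tipped back (to the bins, disc face up). Bare plate 66 mm wide, 3 mm thick, 63 mm from pin to top of the free edge, a rolled bead 6 mm thick. It rests on a stop at either end by its weight (free edge bead centre 50 mm above and 34 mm out from the pin); past upright it falls over by itself. Needs under 1 N.
- clip_a: Fixed saddle clip of tag A on the top edge of the rack's front board. Origin: middle of the tag's hinge pin, 110 mm above the work surface. x is level and points back over the bins, y runs along the pin and the row, z is up. The four clips stand in one row, 116 mm apart, in any order. The bin that a tag belongs to is the one straight behind its clip: same y (within 5 mm), middle 148 to 158 mm behind the pin.
- tag_b (a joint): Lean of tag B on its pin, rad: -0.6 tipped forward (to the robot, bar face up), 0 upright, +0.6 tipped back (to the bins, disc face up). Bare plate 66 mm wide, 3 mm thick, 63 mm from pin to top of the free edge, a rolled bead 6 mm thick. It rests on a stop at either end by its weight (free edge bead centre 50 mm above and 34 mm out from the pin); past upright it falls over by itself. Needs under 1 N.
- clip_b: Fixed saddle clip of tag B on the top edge of the rack's front board. Origin: middle of the tag's hinge pin, 110 mm above the work surface. x is level and points back over the bins, y runs along the pin and the row, z is up. The four clips stand in one row, 116 mm apart, in any order. The bin that a tag belongs to is the one straight behind its clip: same y (within 5 mm), middle 148 to 158 mm behind the pin.
- tag_c (a joint): Lean of tag C on its pin, rad: -0.6 tipped forward (to the robot, bar face up), 0 upright, +0.6 tipped back (to the bins, disc face up). Bare plate 66 mm wide, 3 mm thick, 63 mm from pin to top of the free edge, a rolled bead 6 mm thick. It rests on a stop at either end by its weight (free edge bead centre 50 mm above and 34 mm out from the pin); past upright it falls over by itself. Needs under 1 N.
- clip_c: Fixed saddle clip of tag C on the top edge of the rack's front board. Origin: middle of the tag's hinge pin, 110 mm above the work surface. x is level and points back over the bins, y runs along the pin and the row, z is up. The four clips stand in one row, 116 mm apart, in any order. The bin that a tag belongs to is the one straight behind its clip: same y (within 5 mm), middle 148 to 158 mm behind the pin.
- tag_d (a joint): Lean of tag D on its pin, rad: -0.6 tipped forward (to the robot, bar face up), 0 upright, +0.6 tipped back (to the bins, disc face up). Bare plate 66 mm wide, 3 mm thick, 63 mm from pin to top of the free edge, a rolled bead 6 mm thick. It rests on a stop at either end by its weight (free edge bead centre 50 mm above and 34 mm out from the pin); past upright it falls over by itself. Needs under 1 N.
- clip_d: Fixed saddle clip of tag D on the top edge of the rack's front board. Origin: middle of the tag's hinge pin, 110 mm above the work surface. x is level and points back over the bins, y runs along the pin and the row, z is up. The four clips stand in one row, 116 mm apart, in any order. The bin that a tag belongs to is the one straight behind its clip: same y (within 5 mm), middle 148 to 158 mm behind the pin.
- bin_full_1: FULL bin: black open bin, 130 mm deep, 98 mm wide, 68 mm high (front wall 45 mm), standing loose on the rack's tray behind the tags. Its origin is the middle of its underside, x pointing away from the front board. Packed with six upright film rolls, 38 mm in diameter, whose tops stand up to 87 mm above the bin's underside (99 mm above the work surface).
- bin_full_2: FULL bin: black open bin, 130 mm deep, 98 mm wide, 68 mm high (front wall 45 mm), standing loose on the rack's tray behind the tags. Its origin is the middle of its underside, x pointing away from the front board. Packed with six upright film rolls, 38 mm in diameter, whose tops stand up to 87 mm above the bin's underside (99 mm above the work surface).
- bin_low_1: Nearly empty bin: black open bin, 130 mm deep, 98 mm wide, 68 mm high (front wall 45 mm), standing loose on the rack's tray behind the tags. Its origin is the middle of its underside, x pointing away from the front board. Only one upright film roll, 38 mm in diameter, is left in it, standing up to 87 mm above the bin's underside.
- bin_low_2: Nearly empty bin: black open bin, 130 mm deep, 98 mm wide, 68 mm high (front wall 45 mm), standing loose on the rack's tray behind the tags. Its origin is the middle of its underside, x pointing away from the front board. Only one upright film roll, 38 mm in diameter, is left in it, standing up to 87 mm above the bin's underside.
- rack: Grey sheet-metal bin rack: an upright front board 490 mm wide, 98 mm high, 4 mm thick facing the robot, and behind it a tray 235 mm deep and 12 mm thick that carries the bins. Each tag is 50 g and has a 40 mm disc on one face, a 48 x 11 mm bar on the other. Origin under the middle of the front board, x back over the bins, y along the board.
- sprayer: White spray bottle with a blue trigger head, 68 mm across, 192 mm tall, standing beside the left end of the rack; origin at the middle of its foot. Not part of the job.
- tin: Steel tin, 60 mm across, 90 mm tall, beside the right end of the rack; origin at the middle of its foot. Not part of the job.
- tape: Roll of paper tape lying flat, 96 mm across, 25 mm high, on the bench in front of the rack; origin at the middle of its underside. Not part of the job.
There are look-alikes about, which are no part of the job. Leave any orange look-alike of the bin_full_1 alone.

How it is judged:
By the outcome, as a careful person would: the job done as asked, in the order asked, and still so for the second after the job is handed in, with the robot touching nothing.
It also fails if it takes over 45 s, if anything falls off the work surface, if the arm or the gripper's body presses on something with over 40 N, if the wrist force passes 120 N, or if a joint passes its speed limit or range.

### The arm

A 7-joint arm with a two-finger parallel gripper is mounted at the origin on the work surface. World frame = base frame: x ahead of the robot, y to its left, z up, the work surface at z = 0. Lengths are in m, angles in rad, forces in N, time in s.
With the tool pointing down it reaches from about 0.425 to 0.925 m from the base axis. Payload 6.8 kg.
Tool frame: the origin (TCP) lies between the finger pads; the fingertips stand 22 mm ahead of it and the grasp point (between the pads) lies 3 mm ahead of it; z points along the fingers, y is the direction in which the jaws open and shut (so a half turn about z gives the same grasp; the last joint's range is limited). The gripper opens to 85 mm and grips with 20 to 120 N. Pads are 22 mm wide; open, the fingers measure 114 mm over their backs; the gripper's body (76 mm by 85 mm) begins 54 mm behind the grasp point. The pads swing forward as they close: fully open they stand 13 mm farther back than shut.
Start: joints at [1.143, 0.477, 0.022, 1.555, -0.011, 1.109, -0.083], TCP at [0.212, -0.641, 0.253] pointing down, gripper open.
Joint ranges: [-2.96, 2.96], [-0.34, 2.1], [-1.41, 1.46], [0.24, 2.44], [-1.37, 4.51], [0.17, 1.92], [-2.96, 2.96]. Speed limits (rad/s): [2.39, 2.39, 3.14, 3.14, 3.14, 3.14, 3.14].

### API

Orientations are given as a unit quaternion [w, x, y, z].
In Python, from station import bot gives the robot as it stands. The module is installed in compiled form; this text tells all that it offers.
- The arm moves only by the tool drive_tool, never from a script. Its argument "series" is one flat list of numbers, 7 for each row, row after row: the opening, from -1 (shut) to 1 (fully open), then the shift along the tool's x, y, z in mm, then the turn, a rotation vector about the tool's x, y, z in rad. In form: [jaw, x, y, z, wx, wy, wz, jaw, x, y, z, wx, wy, wz, ...]. A call has 1 to 12 rows; each row shifts and turns the commanded pose from where the row before left it, along the tool's axes as they then stand; what a row does not reach is not made up. A row lasts 1/8 s, in which the tool goes at most 62.5 mm and 10.7 degrees, less where a joint would pass 70% of its speed; a pose out of reach is approached as far as the arm can. A call with a gripper value outside its range is refused whole. The fingers move at their own pace and stop on an object; "force" is the grip in N (left out, the last holds). Time passes only in rows, so rows that do not move let the fingers close. It gives the time, the measured TCP pose, the force and the opening at its end, in the units of the state.
- bot.get_obs(): the state, without advancing time (a new reading comes with each control period).
- bot.read_camera(name): name is "scene" or "top"; returns a dict with "pixels" (384x512x3 uint8, blue, green, red), "camera_matrix" (3x3 intrinsics, pixels), "rvec" (rotation vector, rad) and "tvec" (3), from world to camera coordinates, as OpenCV has them. Camera axes: x right, y down, z forward; pixel columns grow to the right and rows downward; lengths in m; the calibration is good to about 2 mm. A picture is of the moment at which its call begins. There is no depth.
- bot.hand_in(): hands the job in, once; it reports no verdict.
The state is a dict: "t": time; "q": joint angles; "joint_vel": joint speeds; "joint_torque": joint torques, N m; "eef_pos": TCP position; "tool_rot": TCP orientation; "contact_force": force on the tool from outside, world axes, zero at the start; "torque": the same for the moment, N m; "gripper_width": opening from 0.0 (shut) to 1.0 (fully open).
Only numpy, scipy, OpenCV 4.12 (cv2) and the standard library are available. Lean on these libraries where they do the work, as an engineer would, in place of code of your own. Each camera call takes 0.05 s, during which the arm holds its last target. There are 200 camera calls.

## Working session

There is one attempt and no reset: what is moved stays moved. The work goes in short steps, Python scripts to look and compute and a tool call to move; the robot and the scene stay as the last step left them, time stands still between calls to the robot, and variables do not carry over. Pictures are saved under pics/ and viewed, about 8 in all and at most 12, crops included, and the job is handed in when it is done.

Besides the shell and the picture viewer there is one more tool, called after ">>>" as name(argument=value, ...) on one line, values as JSON. drive_tool: Moves the arm, as the interface text tells. Its arguments: {"type":"object","properties":{"series":{"type":"array"},"force":{"type":"number"}},"required":["series"]}

```bash
mkdir -p pics
cat > h.py <<'E'
import numpy as np, cv2
from station import bot
def cam(n):
    c=bot.read_camera(n); R=cv2.Rodrigues(np.array(c["rvec"],float))[0]; return c["pixels"],np.array(c["camera_matrix"]),R,np.array(c["tvec"],float).ravel()
def ray(K,R,t,u,v,z):
    d=R.T@np.linalg.inv(K)@np.array([u,v,1.]); o=-R.T@t
    return o+d*(z-o[2])/d[2]
def proj(K,R,t,P):
    p=K@(R@np.array(P,float)+t); return p[:2]/p[2]
E
python3 - <<'E'
from h import *
for n in("scene","top"):
    p,K,R,t=cam(n); cv2.imwrite(f"pics/{n}0.png",p); print(n,K.tolist(),-R.T@t,R[2])
o=bot.get_obs();print({k:np.round(v,3).tolist() for k,v in o.items()})
E
```

```text
scene [[497.5947698362968, 0.0, 254.34936183030942], [0.0, 497.5947698362968, 192.41210689445464], [0.0, 0.0, 1.0]] [1.20782032 0.75059264 1.14660841] [-0.43208853 -0.52200452 -0.73539838]
top [[460.9760060268001, 0.0, 256.8972114839795], [0.0, 460.9760060268001, 187.4756696090132], [0.0, 0.0, 1.0]] [0.32772396 0.02750006 1.38320917] [ 0.18736842 -0.02460717 -0.98198145]
{'t': 0.1, 'q': [1.143, 0.478, 0.022, 1.556, -0.012, 1.109, -0.083], 'joint_vel': [-0.0, -0.003, 0.001, -0.004, 0.0, 0.001, -0.0], 'joint_torque': [0.004, -59.776, 1.614, -28.195, 0.013, 0.005, 0.0], 'eef_pos': [0.212, -0.64, 0.252], 'tool_rot': [-0.001, 0.987, 0.159, -0.0], 'contact_force': [-0.283, -0.544, -0.809], 'torque': [-0.002, -0.03, 0.079], 'gripper_width': 1.002}
```

View pics/scene0.png

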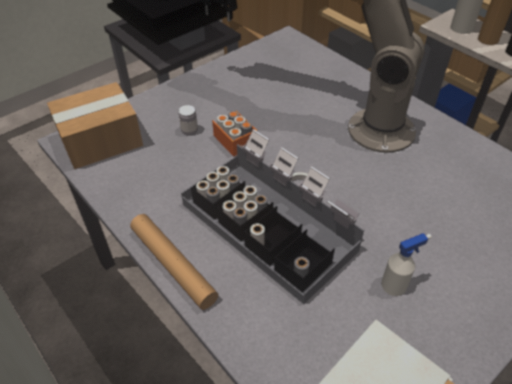

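View pics/top0.png

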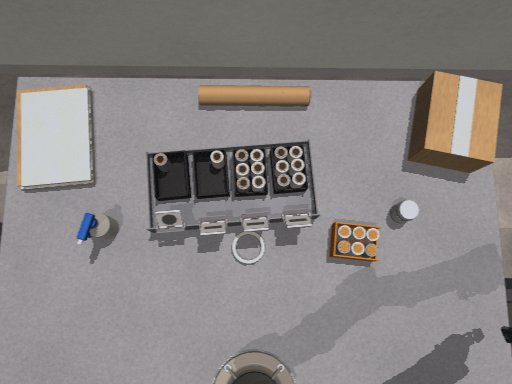

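Top view: from left, the bins are low (170,175), low (212,175), full (250,170) and full (290,170). The tags in front are at (169,220), (212,228), (255,224) and (297,220). The orange bin at (356,242) is the look-alike. Next I'll crop the tags and measure the clip row.

Run:
```python
from h import *
p,K,R,t=cam("top"); q,K2,R2,t2=cam("scene")
a=cv2.resize(p[135:270,135:335],None,fx=4,fy=4,interpolation=cv2.INTER_CUBIC)
cv2.imwrite("pics/crop1.png",a)
# tag blobs: bright, low-saturation
hsv=cv2.cvtColor(p,cv2.COLOR_BGR2HSV); m=((hsv[...,2]>150)&(hsv[...,1]<60)).astype(np.uint8); m[:205]=0;m[238:]=0;m[:,:145]=0;m[:,325:]=0
n,l,s,c=cv2.connectedComponentsWithStats(m)
for i in range(1,n):
    if s[i,4]>25: print(s[i],c[i].round(1),"z.14:",ray(K,R,t,*c[i],.14).round(3))
# bin / rack corners
for u,v in [(149,153),(310,142),(317,217),(150,230)]: print((u,v),ray(K,R,t,u,v,.012).round(3),ray(K,R,t,u,v,.098).round(3))
```

```text
[145 205   4  23  76] [146.2 216.5] z.14: [0.484 0.295 0.14 ]
[266 205  17   8  60] [274.4 207.2] z.14: [ 0.51  -0.051  0.14 ]
[298 205  27  33 408] [315.7 225.6] z.14: [ 0.46  -0.163  0.14 ]
[155 210  28  18 213] [168.9 218. ] z.14: [0.48  0.234 0.14 ]
[285 214  27  14 209] [297.6 220.6] z.14: [ 0.474 -0.114  0.14 ]
[243 217  26  14 211] [255.2 224.1] z.14: [0.464 0.001 0.14 ]
[200 221  26  14 216] [212.4 227.9] z.14: [0.453 0.116 0.14 ]
[145 229   5   9  33] [146.9 233.7] z.14: [0.437 0.291 0.14 ]
[262 230  12   8  35] [268.2 234.9] z.14: [ 0.435 -0.034  0.14 ]
[224 233  13   5  47] [229.9 235.4] z.14: [0.434 0.069 0.14 ]
(149, 153) [0.695 0.323 0.012] [0.672 0.304 0.098]
(310, 142) [ 0.733 -0.171  0.012] [ 0.708 -0.159  0.098]
(317, 217) [ 0.5   -0.187  0.012] [ 0.489 -0.174  0.098]
(150, 230) [0.46  0.31  0.012] [0.451 0.292 0.098]
```

View pics/crop1.png

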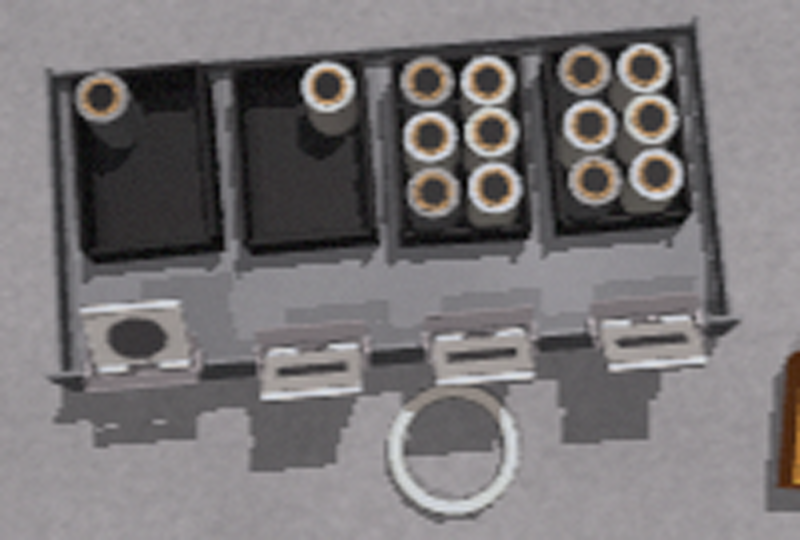

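From left, T1 shows its disc (crop 137,338) in front of a low bin, so it is wrong. T2 shows its bar in front of a low bin and is right. T3 (475,355) and T4 (652,340) show bars in front of full bins, so both are wrong. The white and grey bins at crop (465,130) and (620,120) are the full bins. The orange one at the right edge is the look-alike and stays untouched.

Blob spacing is 115.5 mm against the given 116 mm. Rack yaw is about 0.092 rad. Estimated pins:

| Tag | x (m) | y (m) |
|---|---|---|
| T1 | 0.461 | 0.232 |
| T2 | 0.473 | 0.118 |
| T3 | 0.484 | 0.003 |
| T4 | 0.494 | -0.112 |

Next I'll close the jaw, align with the rack and travel to the front of T4.

>>> drive_tool(series=[-1,0,0,0,0,0,0.114,-1,0,0,0,0,0,0.114,-1,26,-50,0,0,0,0,-1,26,-50,0,0,0,0,-1,26,-50,0,0,0,0,-1,26,-50,0,0,0,0,-1,26,-50,0,0,0,0,-1,26,-50,0,0,0,0,-1,26,-50,0,0,0,0,-1,25,-50,0,0,0,0,-1,25,-50,0,0,0,0,-1,25,-50,0,0,0,0], force=20)

```text
t: 1.7
eef_pos: [0.4227, -0.1177, 0.2535]
tool_rot: [0.0, 0.999, 0.046, 0.0]
contact_force: [0.8, -0.5, 0.3]
gripper_width: 0.002
```

```bash
cat >> h.py <<'E'
from scipy.spatial.transform import Rotation as Ro
yaw=.092
PIN={1:(.461,.232),2:(.473,.118),3:(.484,.003),4:(.494,-.112)}
def go(tag,back,z):
    o=bot.get_obs(); M=Ro.from_quat(o["tool_rot"],scalar_first=True)
    T=np.array([PIN[tag][0]+back*np.cos(yaw),PIN[tag][1]+back*np.sin(yaw),z])
    W=Ro.from_matrix(np.array([[np.cos(yaw),np.sin(yaw),0],[np.sin(yaw),-np.cos(yaw),0],[0,0,-1]]))
    print("t",o["t"],"pos",np.round(o["eef_pos"],4),"F",np.round(o["contact_force"],1),"move mm",(M.inv().apply(T-o["eef_pos"])*1e3).round(1),"turn",(M.inv()*W).as_rotvec().round(3))
E
python3 -c "
from h import *
go(4,-.073,.25);go(4,-.073,.162)"
```

```text
t 1.7 pos [ 0.4227 -0.1177  0.2535] F [ 0.8 -0.5  0.3] move mm [-1.4  0.9  3.5] turn [ 0.    -0.001 -0.   ]
t 1.7 pos [ 0.4227 -0.1177  0.2535] F [ 0.8 -0.5  0.3] move mm [-1.5  0.9 91.5] turn [ 0.    -0.001 -0.   ]
```

>>> drive_tool(series=[-1,-2,1,30,0,0,0,-1,0,0,30,0,0,0,-1,0,0,30,0,0,0,-1,0,0,0,0,0,0])

```text
t: 2.2
eef_pos: [0.4188, -0.1202, 0.1618]
tool_rot: [-0.001, 0.999, 0.046, -0.002]
contact_force: [-0.8, -0.3, 0.5]
gripper_width: -0.001
```

Run:
```python
from h import *
go(4,-.073,.162)
a=cam("scene")[0][110:260,170:370]; cv2.imwrite("pics/pre4.png",cv2.resize(a,None,fx=4,fy=4,interpolation=cv2.INTER_CUBIC))
```

```text
t 2.2 pos [ 0.4188 -0.1202  0.1618] F [-0.8 -0.3  0.5] move mm [ 2.6 -1.2 -0.2] turn [-0.001  0.004  0.   ]
```

View pics/pre4.png

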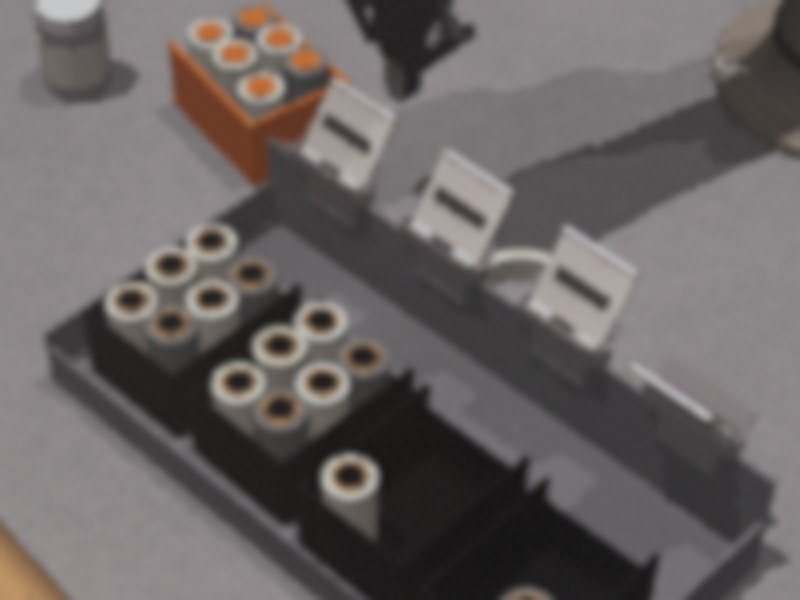

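The closed fingertip (400,90) stands in front of T4 (345,135) with a clear gap, and the tags show bars as expected. Push T4 back gently.

>>> drive_tool(series=[-1,8,-1,0,0,0,0,-1,8,0,0,0,0,0,-1,8,0,0,0,0,0,-1,8,0,0,0,0,0,-1,8,0,0,0,0,0,-1,8,0,0,0,0,0,-1,8,0,0,0,0,0,-1,8,0,0,0,0,0,-1,8,0,0,0,0,0,-1,0,0,0,0,0,0])

```text
t: 3.5
eef_pos: [0.4927, -0.1127, 0.1633]
tool_rot: [-0.0, 0.999, 0.046, 0.0]
contact_force: [0.1, 0.7, 0.3]
gripper_width: -0.004
```

Run:
```python
from h import *
go(4,-.05,.162);go(3,-.068,.25)
a=cam("scene")[0][110:260,170:370]; cv2.imwrite("pics/push4.png",cv2.resize(a,None,fx=4,fy=4,interpolation=cv2.INTER_CUBIC))
```

```text
t 3.5 pos [ 0.4927 -0.1127  0.1633] F [0.1 0.7 0.3] move mm [-48.6  -0.6   1.3] turn [-0. -0.  0.]
t 3.5 pos [ 0.4927 -0.1127  0.1633] F [0.1 0.7 0.3] move mm [ -66.  -116.1  -86.7] turn [-0. -0.  0.]
```

View pics/push4.png

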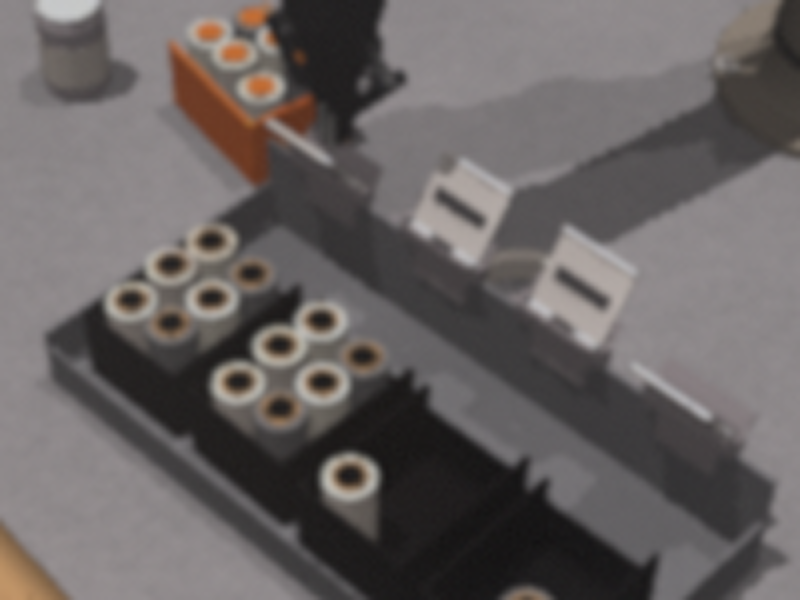

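T4 has gone over: the top edge runs (270,125)-(330,160), like T1. Next I'll back off, lift and move over to T3.

>>> drive_tool(series=[-1,-24,0,0,0,0,0,-1,-24,0,0,0,0,0,-1,0,0,-45,0,0,0,-1,-6,-39,0,0,0,0,-1,-6,-39,0,0,0,0,-1,-6,-38,0,0,0,0,-1,0,0,0,0,0,0])

```text
t: 4.42
eef_pos: [0.4148, -0.0012, 0.2085]
tool_rot: [-0.0, 0.999, 0.048, 0.0]
contact_force: [0.3, -0.4, 0.1]
gripper_width: 0.002
```

```bash
python3 -c "
from h import *
go(3,-.068,.162)"
```

```text
t 4.425 pos [ 0.4148 -0.0012  0.2085] F [ 0.3 -0.4  0.1] move mm [ 1.3  2.2 46.5] turn [-0.    -0.     0.005]
```

>>> drive_tool(series=[-1,0,2,23,0,0,0,-1,0,0,23,0,0,0,-1,0,0,0,0,0,0])

```text
t: 4.8
eef_pos: [0.4146, -0.0065, 0.1612]
tool_rot: [0.0, 0.999, 0.045, -0.002]
contact_force: [-0.8, 0.3, -0.3]
gripper_width: 0.003
```

```bash
python3 -c "
from h import *
go(3,-.004,.162)"
```

```text
t 4.8 pos [ 0.4146 -0.0065  0.1612] F [-0.8  0.3 -0.3] move mm [65.9 -3.2 -1.1] turn [ 0.     0.004 -0.001]
```

>>> drive_tool(series=[-1,8,-3,0,0,0,0,-1,8,0,0,0,0,0,-1,8,0,0,0,0,0,-1,8,0,0,0,0,0,-1,8,0,0,0,0,0,-1,8,0,0,0,0,0,-1,8,0,0,0,0,0,-1,8,0,0,0,0,0,-1,3,0,0,0,0,0,-1,0,0,0,0,0,0])

```text
t: 6.05
eef_pos: [0.4824, 0.0037, 0.1622]
tool_rot: [-0.0, 0.999, 0.046, -0.0]
contact_force: [-0.4, 0.1, 0.5]
gripper_width: 0.004
```

Run:
```python
from h import *
go(3,-.045,.162);go(1,.07,.23)
a=cam("scene")[0][110:260,170:370]; cv2.imwrite("pics/push3.png",cv2.resize(a,None,fx=4,fy=4,interpolation=cv2.INTER_CUBIC))
```

```text
t 6.05 pos [0.4824 0.0037 0.1622] F [-0.4  0.1  0.5] move mm [-43.4   0.9   0.2] turn [-0.  0. -0.]
t 6.05 pos [0.4824 0.0037 0.1622] F [-0.4  0.1  0.5] move mm [  69.6 -229.3  -67.8] turn [-0.  0. -0.]
```

View pics/push3.png

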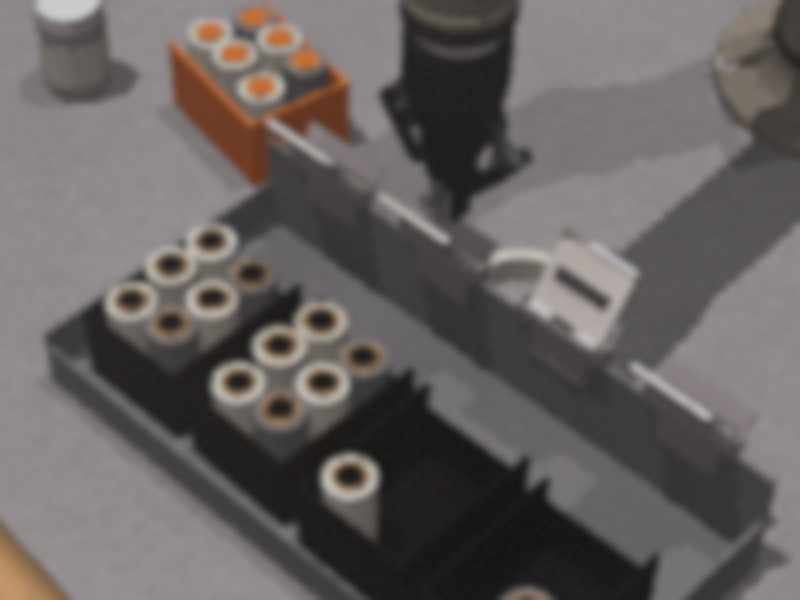

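T3 is now tipped back (top edge (380,195)-(445,240)). Next I'll retreat, lift and cross to behind T1.

>>> drive_tool(series=[-1,-22,0,0,0,0,0,-1,-22,0,0,0,0,0,-1,0,0,-40,0,0,0,-1,0,0,-40,0,0,0,-1,23,-46,0,0,0,0,-1,23,-46,0,0,0,0,-1,23,-46,0,0,0,0,-1,23,-46,0,0,0,0,-1,23,-45,0,0,0,0,-1,0,0,0,0,0,0])

```text
t: 7.35
eef_pos: [0.5316, 0.2427, 0.2422]
tool_rot: [-0.001, 0.999, 0.049, -0.0]
contact_force: [-0.2, -0.6, 0.5]
gripper_width: 0.004
```

```bash
python3 -c "
from h import *
go(1,.072,.162)"
```

```text
t 7.35 pos [0.5316 0.2427 0.2422] F [-0.2 -0.6  0.5] move mm [ 0.7  4.4 80.1] turn [-0.003  0.     0.005]
```

>>> drive_tool(series=[-1,1,4,27,0,0,0,-1,0,0,27,0,0,0,-1,0,0,26,0,0,0,-1,0,0,0,0,0,0])

```text
t: 7.85
eef_pos: [0.5318, 0.2323, 0.1605]
tool_rot: [0.001, 0.999, 0.045, -0.002]
contact_force: [0.0, 0.5, 0.5]
gripper_width: 0.001
```

>>> drive_tool(series=[-1,-8,0,0,0,0,0,-1,-8,0,0,0,0,0,-1,-8,0,0,0,0,0,-1,-8,0,0,0,0,0,-1,-8,0,0,0,0,0,-1,-8,0,0,0,0,0,-1,-8,0,0,0,0,0,-1,-8,0,0,0,0,0,-1,-4,0,0,0,0,0,-1,0,0,0,0,0,0])

```text
t: 9.1
eef_pos: [0.4655, 0.2281, 0.1624]
tool_rot: [0.0, 0.999, 0.046, 0.0]
contact_force: [-0.5, -0.4, 0.1]
gripper_width: 0.0
```

Run:
```python
from h import *
go(1,.05,.162)
a=cam("scene")[0][110:260,170:370]; cv2.imwrite("pics/push1.png",cv2.resize(a,None,fx=4,fy=4,interpolation=cv2.INTER_CUBIC))
```

```text
t 9.1 pos [0.4655 0.2281 0.1624] F [-0.5 -0.4  0.1] move mm [45.9 -4.3  0.4] turn [ 0. -0. -0.]
```

View pics/push1.png

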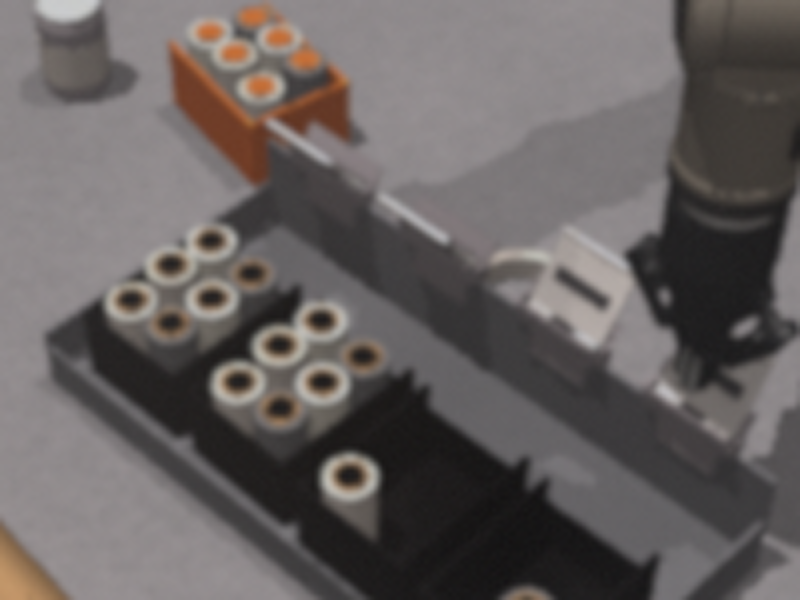

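T1 now shows its bar and leans forward (715,380). Next I'll retreat backward, lift clear and do a final check.

>>> drive_tool(series=[-1,23,0,0,0,0,0,-1,23,0,0,0,0,0,-1,0,0,-45,0,0,0,-1,0,0,-45,0,0,0,-1,40,0,-20,0,0,0,-1,40,0,-20,0,0,0,-1,40,0,-20,0,0,0,-1,0,0,0,0,0,0])

```text
t: 10.15
eef_pos: [0.6341, 0.2429, 0.3131]
tool_rot: [-0.001, 0.999, 0.044, 0.001]
contact_force: [-0.3, 0.1, -0.5]
gripper_width: 0.004
```

Run:
```python
from h import *
p=cam("top")[0]; cv2.imwrite("pics/end.png",cv2.resize(p[130:275,70:420],None,fx=2.25,fy=2.25,interpolation=cv2.INTER_CUBIC))
o=bot.get_obs();print(o["t"],o["contact_force"],o["eef_pos"])
```

```text
10.2 [-0.30683157  0.43726809 -0.84420761] [0.63196062 0.24314694 0.31206919]
```

View pics/end.png

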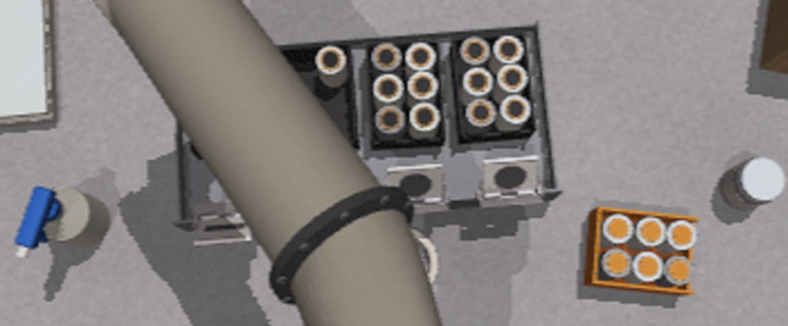

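T3 (415,182) and T4 (510,177) show discs, and T1 at (222,230) leans forward. T2 is hidden by the arm, so I'll take one scene view to confirm it.

Run:
```python
from h import *
p=cam("scene")[0]; cv2.imwrite("pics/end2.png",p[90:320,150:460].repeat(2,0).repeat(2,1))
```

```text
(no output)
```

View pics/end2.png

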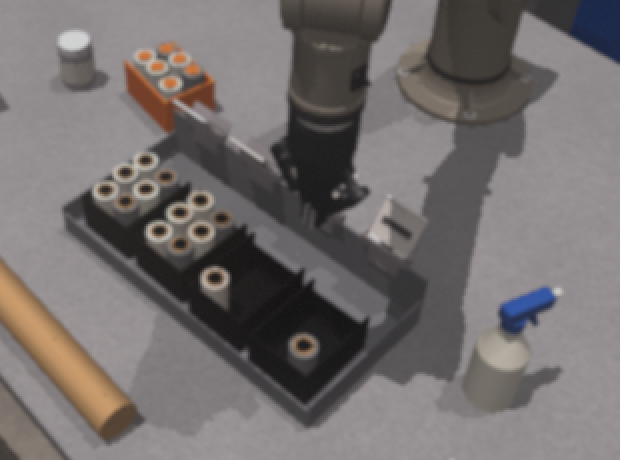

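T1's bar is visible at (398,228), but the gripper hides T2. I'll lift clear and look once more.

>>> drive_tool(series=[-1,0,0,-40,0,0,0,-1,0,0,-40,0,0,0,-1,0,0,-40,0,0,0,-1,0,0,0,0,0,0])

```text
t: 10.75
eef_pos: [0.6305, 0.2444, 0.4358]
tool_rot: [-0.001, 0.999, 0.046, 0.002]
contact_force: [0.3, 0.6, 0.8]
gripper_width: 0.001
```

Run:
```python
from h import *
p=cam("scene")[0]; cv2.imwrite("pics/end3.png",p[90:320,150:460].repeat(2,0).repeat(2,1))
```

```text
(no output)
```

View pics/end3.png

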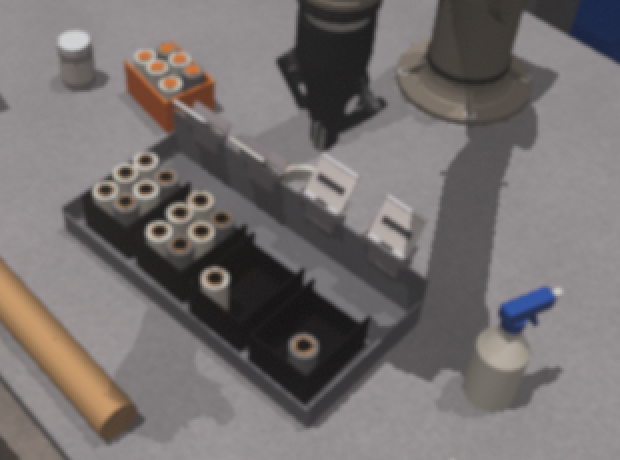

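T2 (330,185) and T1 (395,228) show bars in front of the low bins. T3 and T4 are tipped back in front of the full bins. The bins, sprayer, tin and orange look-alike have not moved.

```bash
python3 -c "
from h import *
print(bot.hand_in())"
```

```text
the job is handed in; nothing more can be done
None
```

All four tags now match the stock, and I handed the job in at about 11 s of the 45 s allowed. I pushed three wrong tags over with the closed fingertip: the two in front of the full bins went back to disc, and the leftmost, in front of a nearly empty bin, went forward to bar. The second tag from the left was already right, so I left it alone.

- **Tags:** In the last pictures both full bins have discs and both nearly empty bins have bars, with the arm lifted clear.
- **Force:** Every force reading after a move was about 1 N or less, which is sensor-noise level. I did not see the force during the pushes themselves.
- **Other objects:** By eye, the bins, sprayer, tin and orange look-alike stand where they were. The tape was only partly visible in the last views, but showed no sign of having moved.
- **Disagreement:** A rough reading of the front board's corners put the row 6–8 mm nearer the robot than the tag measurement. I went by the tags, and every push worked the first time.

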